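# Pull the retaining ring off the round microscope stage

## Task

Take the hooked pick from its rest, hook it into the eye of the retaining ring on the round stage and pull the ring out of its groove, fully clear of the post, leaving it lying flat on top of the round stage. Touch that ring only with the pick, never with the fingers, and leave the ring on the square stage alone. Then lay the pick back on its rest as it was.

Things in the scene. Friction and masses are not known exactly. Their poses are not given: they have to be found in the camera images.
- clip_centre (a point): Sprung ring to remove: bright steel C 32 mm across, 6 mm thick, in the groove of the round black stage's post (disc 140 mm across, top 30 mm over the bench). Point: on its axis, half-way up, 33 mm over the bench; z up. A brass cap 26 mm across, top 47 mm over the bench, bars lifting: draw it along its own -x, on which side its eye is. Springs off with about 11 N in 6 to 12 mm; clear by 25 mm.
- clip_eye (a point): Middle of the pull eye on the ring's -x side, 25 mm from the ring's axis, 33 mm over the bench; axes as the ring. Its window is 18 mm along x and 20 mm along y, open from above down to the stage's top. Beyond it, at x = -9 to -14 mm from this point, the end bar: turned up, 11 mm tall, to pull on with the hook.
- other_clip_centre (a point): An identical ring, at the same heights, on the post of the square black stage (130 x 130 mm). To be left alone. Point and axes as for the first ring.
- pick_handle (a point): Hooked pick, 80 g: centre (half-way up) of its straight black handle, a square bar 110 mm long (x), 16 wide (y), 16 tall (z), at first 53 mm over the bench. From its +x end a 5 mm steel rod runs on along x and at x = 115 mm bends straight down (-z); this hook ends at z = -36 mm. Grip the handle at its middle, across y, firmly (60 N or more).
- rest: Fixed pick rest: two black supports, each 12 mm thick (x) and 50 wide (y), centred at x = -45 and +45 mm on a base 110 x 60 x 8 mm; flat tops 45 mm over the bench, fingers fit between them. Origin: centre of the underside, on the bench. The handle lies along x on both tops, the hook hanging beyond the +x end.
Mind the look-alikes: they are no part of the job. There is more than one size of the rest; the job needs the smallest. There is more than one size of the part that bears pick_handle; the job needs the larger.

How it is judged:
On the way:
1. with the pick held in the fingers, the ring is pulled off its post (distance of clip_centre from where it was at the start of the episode above 0.024 m and contact force between the fingers and pick above 1 N), for 0.1 s.
At the end, for the whole second after the job is handed in: The ring is off its post (24 to 80 mm from its start) and lies flat and still on top of the round stage; the pick lies still across both supports of its rest, hook down, its middle within 25 mm of the rest's middle and within about 17 degrees of the rest's direction (distance of clip_centre from where it was at the start of the episode between 0.024 and 0.08 m and height (world z) of clip_centre between 0.027 and 0.04 m and angle between clip_centre's own z axis and vertical below 0.2 rad and linear speed of each of clip, pick below 0.02 m/s and horizontal distance between pick_handle and rest below 0.025 m and height (world z) of pick_handle between 0.047 and 0.06 m and angle between the x axis of pick_handle and the x axis of rest, either way round below 0.3 rad and angle between pick_handle's own z axis and vertical below 0.25 rad); the robot touches nothing.
It fails at once if the fingers touch the ring to be removed (contact force between the fingers and clip above 0.5 N).
It fails at once if the ring on the square stage is moved more than 6 mm (distance of other_clip_centre from where it was at the start of the episode above 0.006 m).
It also fails if it takes over 45 s, if anything falls off the work surface, if the arm or the gripper's body presses on something with over 40 N, if the wrist force passes 120 N, or if a joint passes its speed limit or range.

## Robot

A 6-joint arm with a two-finger parallel gripper is mounted at the origin on the work surface. World frame = base frame: x ahead of the robot, y to its left, z up, the work surface at z = 0. Lengths are in m, angles in rad, forces in N, time in s.
With the tool pointing down it reaches from about 0.25 to 0.8 m from the base axis. Payload 3.9 kg.
Tool frame: the origin (TCP) lies at the very end of the fingers, on their centre line; the grasp point (between the pads) lies 19 mm behind it; z points along the fingers, x is the direction in which the jaws open and shut, and the axes are right-handed (so a half turn about z gives the same grasp; the last joint's range is limited). The gripper opens to 85 mm and grips with 20 to 120 N. Pads are 22 mm wide; open, the fingers measure 114 mm over their backs; the gripper's body (76 mm by 85 mm) begins 54 mm behind the grasp point. The pads swing forward as they close: fully open they stand 13 mm farther back than shut.
Start: joints at [1.236, 0.26, -0.138, 1.173, 0, 1.571], TCP at [0.172, 0.496, 0.203] pointing down, gripper open.
Joint ranges: [-2.78, 2.78], [-0.83, 1.72], [-1.28, 1.37], [-1.9, 2.12], [-1.57, 1.48], [-3.14, 3.14]. Speed limits (rad/s): [2.57, 2.57, 3.14, 3.14, 3.14, 3.14].

## Interface

Orientations are given as a unit quaternion [w, x, y, z].
In Python, from bench import ctrl, move_gripper, inverse_kinematics, eyes, sign_off, status gives the robot as it stands. Calls block until the motion is done:
- ctrl.reach(position, orientation): joint-space move of the TCP to a pose.
- ctrl.move_straight(position, ori=None, speed=0.15, f_stop=None): straight line of the TCP; ori=None keeps the orientation; speed is the mean speed in m/s. With f_stop (N) it stops when the force on the tool has changed by that much, and returns True; else False.
- ctrl.goto_joints(angles): joint-space move.
- move_gripper(opening, newtons=None): finger opening in m; newtons is the grip in N (None keeps the last); returns when the fingers have stopped.
- ctrl.dwell(seconds).
- inverse_kinematics(position, orientation): joint angles nearest the present ones, or None.
- eyes.camera(name): name is "scene" or "side" or "wrist"; returns (picture, depth): 400x640x3 uint8, red, green, blue; 400x640 float32, m along the optical axis (not along the pixel's ray), 0 where there is no reading.
- eyes.calibration(name): a dict with "fov_y" (degrees; the focal length in pixels is half the picture's height over the tangent of half this angle, whatever the lens; pixels are square), "cx", "cy" (the principal point, pixels), "view" (4x4, takes a point from world to camera coordinates); the wrist camera has in their place "tool_from_camera" (4x4, takes a point from camera to tool coordinates, whose origin is the TCP and whose axes are the tool frame's). Camera axes: x right, y up, looking along -z (the intrinsics and any distortion apply to the point x, -y, -z); pixel columns grow to the right and rows downward; lengths in m; the calibration is good to about 2 mm. A picture is of the moment at which its call begins: read the wrist's pose just before it. calibration takes no time and is no camera call.
A pose or a line that the arm cannot do raises ctrl.Unreachable and nothing moves.
- sign_off(): hands the job in, once; it reports no verdict.
Readings, each from a call of its own:
- status.get_t(): time.
- status.get_joints(): joint angles.
- status.get_qd(): joint speeds.
- status.get_effort(): joint torques, N m.
- status.get_tcp_pos(): TCP position.
- status.get_tool_rot(): TCP orientation.
- status.get_ft_force(): force on the tool from outside, world axes, zero at the start.
- status.get_moment(): the same for the moment, N m.
- status.get_opening(): finger opening in m.
Only numpy, scipy, OpenCV 4.12 (cv2) and the standard library are available. Lean on these libraries where they do the work, as an engineer would, in place of code of your own. Each camera call takes 0.05 s, during which the arm holds its last target. There are 200 camera calls.

## Working session

There is one attempt and no reset: what is moved stays moved. The work goes in short steps, each a Python script; the robot and the scene stay as the last script left them, time stands still between calls to the robot, and variables do not carry over. Pictures are saved under pics/ and viewed, about 8 in all and at most 12, crops included, and the job is handed in when it is done.

```bash
ls; mkdir -p pics
python3 - <<'E'
from bench import *
import cv2,numpy as np
for n in("scene","side"):
    p,d=eyes.camera(n); cv2.imwrite(f"pics/{n}0.png",p[:,:,::-1]); np.save(f"pics/{n}0.npy",d)
    c=eyes.calibration(n); print(n,c)
print(eyes.calibration("wrist"),status.get_t(),status.get_tool_rot())
E
```

```text
pics
scene {'fov_y': 54.32327231727358, 'cx': 317.8029703377913, 'cy': 201.4005647016086, 'view': array([[ 0.73231363,  0.68091878,  0.00814576, -0.33109785],
       [-0.55570885,  0.59065379,  0.58507758,  0.28624546],
       [ 0.39357899, -0.43298696,  0.81093642, -1.12288942],
       [ 0.        ,  0.        ,  0.        ,  1.        ]])}
side {'fov_y': 55.19126125205432, 'cx': 321.71924156053683, 'cy': 196.72127848493344, 'view': array([[-0.97407588, -0.2262043 , -0.0027916 ,  0.46148692],
       [ 0.15774911, -0.68803713,  0.70832205, -0.17844646],
       [-0.16214622,  0.68951905,  0.7058839 , -0.75564647],
       [ 0.        ,  0.        ,  0.        ,  1.        ]])}
{'fov_y': 61.532495145517586, 'cx': 324.15591084599185, 'cy': 199.02225290376822, 'tool_from_camera': array([[ 9.99999904e-01,  4.02588922e-05,  4.37029347e-04,
        -5.71749645e-04],
       [ 1.61728025e-04, -9.59510574e-01, -2.81672564e-01,
        -7.19784802e-02],
       [ 4.07994454e-04,  2.81672607e-01, -9.59510488e-01,
        -1.69972386e-01],
       [ 0.00000000e+00,  0.00000000e+00,  0.00000000e+00,
         1.00000000e+00]])} 0.1 [ 5.20220081e-04  8.15053867e-01  5.79384493e-01 -7.29051327e-04]
```

View pics/scene0.png

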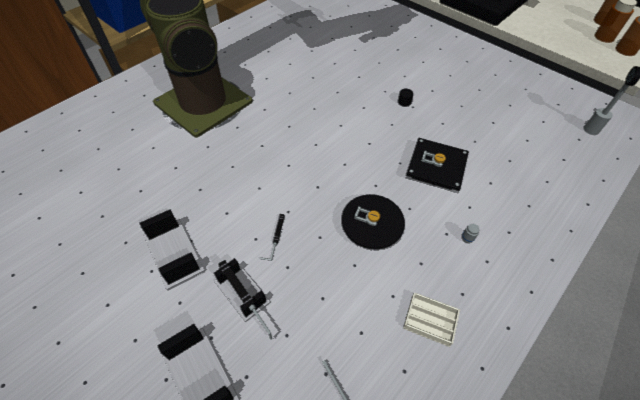

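View pics/side0.png

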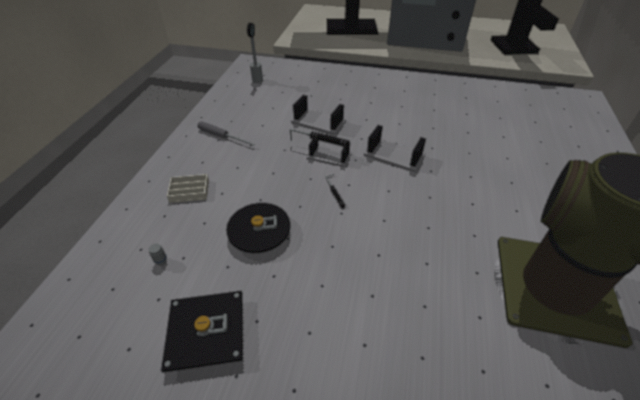

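Scene picture: the round stage is at (373,220) with its brass cap at (374,216) and the eye to the left at (361,214). The square stage is at (438,163). The pick lies on the smallest rest at about (241,287), with its rod running to (277,335). A smaller pick lies loose at (277,232). The side picture agrees: round stage (258,230), pick (328,140) with the hook on the left.

```bash
cat > h.py <<'E'
from bench import *
import cv2,numpy as np
from scipy.spatial.transform import Rotation as R
def rot(q): return R.from_quat([q[1],q[2],q[3],q[0]])
def cam(name,pose=None):
    c=eyes.calibration(name); f=200/np.tan(np.radians(c["fov_y"]/2))
    if name=="wrist":
        T=np.eye(4); T[:3,:3]=rot(pose[1]).as_matrix(); T[:3,3]=pose[0]; W=T@c["tool_from_camera"]
    else: W=np.linalg.inv(c["view"])
    return f,c["cx"],c["cy"],W
def ray(C,u,v):
    f,cx,cy,W=C; return W[:3,3], W[:3,:3]@np.array([(u-cx)/f,-(v-cy)/f,-1.])
def onplane(C,u,v,z): o,d=ray(C,u,v); return o+d*(z-o[2])/d[2]
def depthpt(C,u,v,D): o,d=ray(C,u,v); return o+d*D
def proj(C,p):
    f,cx,cy,W=C; q=np.linalg.inv(W)@np.append(p,1); return cx+f*q[0]/-q[2], cy+f*q[1]/q[2]
def tri(C1,uv1,C2,uv2):
    o1,d1=ray(C1,*uv1);o2,d2=ray(C2,*uv2)
    s=np.linalg.lstsq(np.c_[d1,-d2],o2-o1,rcond=None)[0]
    a,b=o1+s[0]*d1,o2+s[1]*d2; return (a+b)/2,np.linalg.norm(a-b)
def shot(name,fn=None):
    pose=(np.array(status.get_tcp_pos()),np.array(status.get_tool_rot())) if name=="wrist" else None
    p,d=eyes.camera(name)
    if fn: cv2.imwrite(f"pics/{fn}.png",p[:,:,::-1])
    return p,d,cam(name,pose)
def down(xdir):
    "tool pointing down, tool x along world angle xdir; quaternion wxyz"
    x=np.array([np.cos(xdir),np.sin(xdir),0]); z=np.array([0,0,-1.]); 
    q=R.from_matrix(np.c_[x,np.cross(z,x),z]).as_quat(); return [q[3],q[0],q[1],q[2]]
def brass(p):
    h=cv2.cvtColor(p,cv2.COLOR_RGB2HSV)
    m=cv2.inRange(h,(8,110,70),(30,255,255)); n,l,s,c=cv2.connectedComponentsWithStats(m)
    return [(c[i],s[i,4]) for i in range(1,n) if s[i,4]>40]
E
python3 - <<'E'
from h import *
np.set_printoptions(precision=3,suppress=True)
S,Z=cam("scene"),cam("side")
for n,C in(("scene",S),("side",Z)):
    p=cv2.imread(f"pics/{n}0.png")[:,:,::-1]
    print(n,"tcp proj",proj(C,status.get_tcp_pos()))
    for c,a in brass(p): print(c,a,onplane(C,*c,.047))
    g=cv2.cvtColor(p,cv2.COLOR_RGB2GRAY)
for nm,a,b in[("cap",(374,216),(257,222)),("handle",(241,287),(329,139)),("hookbend",(277,335),(291,131))]:
    print(nm,tri(S,a,Z,b))
print([onplane(S,*u,.061) for u in((228,268),(260,305))],[onplane(Z,*u,.061) for u in((311,135),(348,143))])
print("eye",onplane(S,361,214,.036), onplane(Z,270,222,.036))
E
```

```text
scene tcp proj (np.float64(365.0273251066582), np.float64(-10.628301676502588))
[211.562   2.073] 96 [-0.349  0.317  0.047]
[247.714   5.214] 154 [-0.243  0.39   0.047]
[619.812  19.494] 255 [0.731 1.195 0.047]
[79.88  21.023] 426 [-0.564 -0.057  0.047]
[121.544  34.529] 592 [-0.395 -0.005  0.047]
[636.947  40.263] 76 [0.814 1.104 0.047]
[139.839  54.496] 335 [-0.259 -0.024  0.047]
[88.248 72.06 ] 133 [-0.291 -0.174  0.047]
[41.474 90.272] 213 [-0.308 -0.302  0.047]
[80.296 83.611] 54 [-0.258 -0.215  0.047]
[439.633 157.478] 90 [0.63  0.241 0.047]
[373.536 215.571] 112 [ 0.618 -0.002  0.047]
side tcp proj (np.float64(553.1592548044734), np.float64(642.4839936272937))
[256.902 220.167] 102 [0.616 0.003 0.047]
[201.685 322.873] 181 [0.627 0.246 0.047]
cap (array([0.617, 0.002, 0.04 ]), np.float64(0.00011562379016658944))
handle (array([ 0.53 , -0.307,  0.05 ]), np.float64(0.011207027365659048))
hookbend (array([ 0.643, -0.323,  0.047]), np.float64(0.015689072107374753))
[array([ 0.493, -0.298,  0.061]), array([ 0.593, -0.306,  0.061])] [array([ 0.573, -0.303,  0.061]), array([ 0.471, -0.29 ,  0.061])]
eye [ 0.591 -0.011  0.036] [ 0.591 -0.007  0.036]
```

Run:
```python
from h import *
np.set_printoptions(precision=4,suppress=True)
import pickle
out={}
def look(k,pos,q):
    ctrl.reach(pos,q); p,d,C=shot("wrist",k); out[k]=(p,d,C); print(k,status.get_t(),status.get_tcp_pos())
q=down(np.radians(111))
look("r1",[.585,-.005,.16],q)
for c,a in brass(out["r1"][0]): print(c,a,onplane(out["r1"][2],*c,.047))
look("r2",[.56,-.015,.24],q)
for c,a in brass(out["r2"][0]): print(c,a,onplane(out["r2"][2],*c,.047))
q=down(np.radians(84))
look("p1",[.53,-.30,.22],q)
look("p2",[.56,-.303,.16],q)
pickle.dump(out,open("o.pkl","wb"))
cv2.imwrite("pics/rr.png",out["r1"][0][:,:,::-1])
a=np.hstack([cv2.resize(out[k][0],(400,250)) for k in("p1","p2")]); cv2.imwrite("pics/pp.png",a[:,:,::-1])
```

```text
r1 2.4667 [ 0.585  -0.0042  0.1601]
[316.974  217.7604] 576 [ 0.6137 -0.0003  0.047 ]
[542.4651 311.002 ] 501 [0.6248 0.2384 0.047 ]
r2 2.95 [ 0.5601 -0.0145  0.2402]
[319.7373 215.0339] 354 [ 0.6137 -0.0002  0.047 ]
[499.8317 290.231 ] 303 [0.6256 0.2411 0.047 ]
p1 4.1083 [ 0.5304 -0.2985  0.2198]
p2 4.5333 [ 0.5601 -0.3018  0.1605]
```

View pics/rr.png

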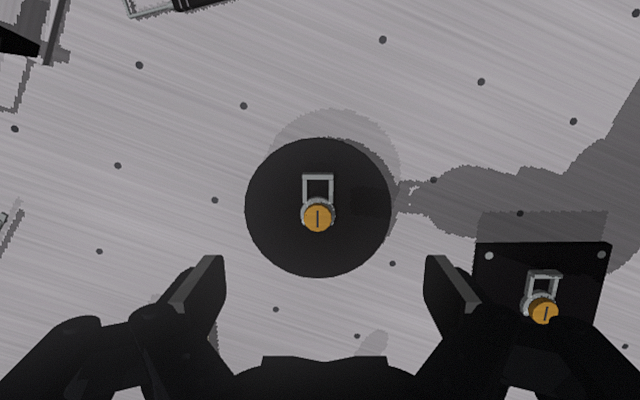

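View pics/p1.png

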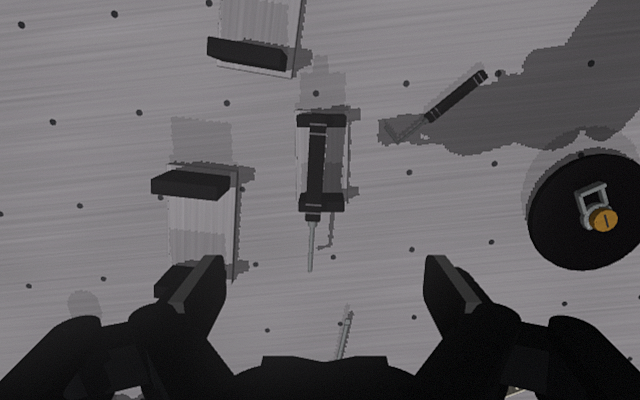

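r1: cap at (317,218), eye window at about (318,188), end bar at (318,177). p1: handle runs from (319,122) to (313,220), rod tip at (310,270), supports at (321,120) and (321,202).

Run:
```python
from h import *
import pickle
np.set_printoptions(precision=4,suppress=True)
o=pickle.load(open("o.pkl","rb"))
eye={}
for k,(x0,x1,y0,y1) in {"r1":(270,365,150,260),"r2":(270,365,150,250)}.items():
    p,d,C=o[k]; h=cv2.cvtColor(p,cv2.COLOR_RGB2HSV)
    m=((h[:,:,2]>70)).astype(np.uint8)
    mm=np.zeros_like(m); mm[y0:y1,x0:x1]=m[y0:y1,x0:x1]
    cs,hi=cv2.findContours(mm,cv2.RETR_CCOMP,cv2.CHAIN_APPROX_NONE)
    for c,hh in zip(cs,hi[0]):
        a=cv2.contourArea(c)
        if a>60:
            r=cv2.minAreaRect(c); print(k,"hole" if hh[3]>=0 else "outer",r,onplane(C,*r[0],.036))
            if hh[3]>=0: eye[k]=r[0]
c1=[brass(o[k][0])[0][0] for k in("r1","r2")]
print("cap",tri(o["r1"][2],c1[0],o["r2"][2],c1[1]))
print({k:proj(o["p2"][2],np.array(v)) for k,v in {"hc":(.53,-.303,.061)}.items()})
# handle: black columns in p1 between supports; profile edges per row
ends={}
for k in("p1","p2"):
    p,d,C=o[k]; g=cv2.cvtColor(p,cv2.COLOR_RGB2GRAY)
    dz=np.zeros(g.shape); f,cx,cy,W=C
    v,u=np.mgrid[0:400,0:640]; P=W[:3,3]+np.stack([(u-cx)/f,-(v-cy)/f,-np.ones(u.shape)],-1)@W[:3,:3].T*d[...,None]
    roi=(P[...,2]>.05)&(P[...,2]<.075)&(d>0)&(abs(P[...,0]-.55)<.13)&(abs(P[...,1]+.305)<.035)
    roi[230 if k=="p1" else 400:,:225]=0; roi[235:,400:]=0
    n,l,s,c=cv2.connectedComponentsWithStats(roi.astype(np.uint8)); 
    for i in range(1,n):
        if s[i,4]>60:
            q=P[l==i]; xy=q[:,:2]; m=np.median(q,0); e=np.linalg.svd(xy-xy.mean(0),full_matrices=False)[2][0]; t=(xy-xy.mean(0))@e
            r=cv2.minAreaRect(xy.astype(np.float32))
            print(k,s[i],"med",m,"dir",np.degrees(np.arctan2(e[1],e[0])),np.ptp(t),r)
    # 45mm supports
    sm=((P[...,2]>.04)&(P[...,2]<.05)&(d>0)&(abs(P[...,0]-.55)<.13)&(abs(P[...,1]+.305)<.04)).astype(np.uint8)
    n,l,s,c=cv2.connectedComponentsWithStats(sm)
    print([(s[i].tolist(),P[l==i].mean(0)) for i in range(1,n) if s[i,4]>40])
pp=o["p2"][0][0:260,200:440]; cv2.imwrite("pics/p2c.png",cv2.resize(pp,None,fx=2,fy=2)[:,:,::-1])
rr=cv2.resize(o["r1"][0][150:260,260:380],None,fx=5,fy=5); cv2.imwrite("pics/r1c.png",rr[:,:,::-1])
```

```text
r1 outer ((317.5, 202.5), (57.0, 35.0), 90.0) [ 0.6034 -0.0039  0.036 ]
r1 hole ((317.5, 190.0), (22.0, 23.0), 90.0) [ 0.5924 -0.0081  0.036 ]
r2 outer ((275.5, 242.5), (11.0, 13.0), 0.0) [ 0.6696 -0.0365  0.036 ]
r2 outer ((319.5, 203.0), (44.0, 27.0), 90.0) [ 0.6036 -0.0046  0.036 ]
r2 hole ((320.0, 193.5), (17.0, 18.0), 90.0) [ 0.5926 -0.0081  0.036 ]
r2 outer ((317.0, 165.0), (30.0, 94.0), 90.0) [ 0.5625 -0.0232  0.036 ]
cap (array([ 0.6131, -0.0005,  0.049 ]), np.float64(0.00010863691070669894))
{'hc': (np.float64(318.5193511035223), np.float64(156.73157781685765))}
p1 [268  62  14   7  81] med [ 0.4223 -0.3328  0.0595] dir -94.57632193811017 0.011958285040721137 ((0.422537237405777, -0.33399808406829834), (0.012007140554487705, 0.0049819909036159515), 86.64290618896484)
p1 [ 305  114   22  159 1981] med [ 0.5282 -0.3083  0.06  ] dir -9.668208806567055 0.17081302464946937 ((0.554127037525177, -0.3125816583633423), (0.0161355622112751, 0.1708221584558487), 80.20822143554688)
[([297, 115, 14, 13, 168], array([ 0.476 , -0.3148,  0.044 ])), ([327, 115, 20, 13, 237], array([ 0.4797, 
[... 171 characters left out ...]
ed [ 0.4227 -0.333   0.0592] dir 85.9703962923346 0.011880634464918981 ((0.42273077368736267, -0.3340000808238983), (0.011908942833542824, 0.005440391134470701), 89.9167709350586)
p2 [ 300   77   27  200 3117] med [ 0.527  -0.3081  0.06  ] dir -9.645282495909616 0.17122050251714582 ((0.5543020963668823, -0.3125843405723572), (0.01628623716533184, 0.17122237384319305), 80.39633178710938)
[([248, 12, 24, 11, 76], array([ 0.4232, -0.3352,  0.0452])), ([289, 81, 17, 16, 264], array([ 0.4758, -0.315 ,  0.0441])), ([326, 81, 25, 16, 372], array([ 0.4796, -0.2819,  0.0441])), ([292, 189, 9, 14, 119], array([ 0.5646, -0.3271,  0.0438])), ([320, 188, 29, 15, 395], array([ 0.5681, -0.294 ,  0.044 ]))]
```

View pics/p2c.png

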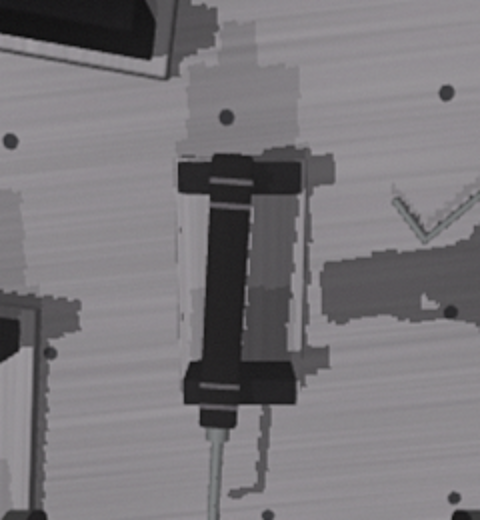

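View pics/r1c.png

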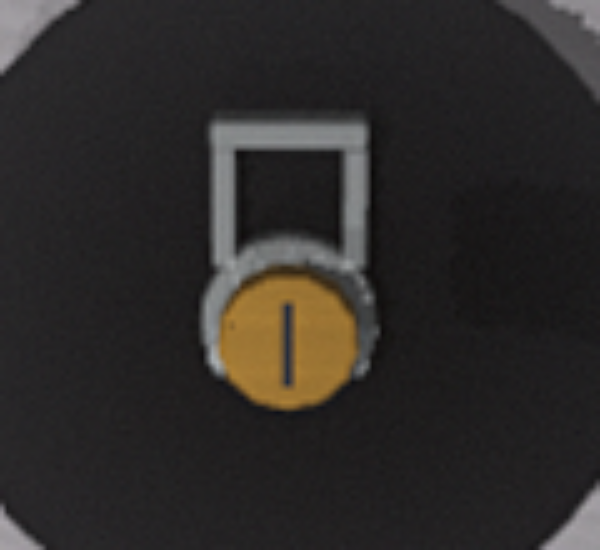

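p2c: the handle lies on both supports and matches the measured axis. r1c: the window between bar and ring is clear, and the eye axis lies along image vertical. The clip is at (0.613, 0.000) with yaw about 20.5°, and the eye at about (0.590, -0.009). The pick handle is at (0.523, -0.307), yaw -9.65°, top 0.060, which matches the text's 0.061. Next I grasp it with the wrist camera on the hook side, so it can see the hook.

```bash
cat >> h.py <<'E'
PICK=np.array([.5234,-.3074]); PY=np.radians(-9.65); CLIP=np.array([.6134,-.0003]); CY=np.radians(20.5)
u=lambda a: np.array([np.cos(a),np.sin(a)])
EYE=CLIP-.025*u(CY)
E
python3 - <<'E'
from h import *
np.set_printoptions(precision=4,suppress=True)
qa=down(PY-np.pi/2); qb=down(CY-np.pi/2); H=EYE-.115*u(CY)
print(inverse_kinematics([*PICK,.034],qa),inverse_kinematics([*H,.12],qb),H)
move_gripper(.06,80)
ctrl.reach([*PICK,.11],qa)
p,d,C=shot("wrist","pre")
print(ctrl.move_straight([*PICK,.036],speed=.1,f_stop=8),status.get_tcp_pos())
move_gripper(0,90); print(status.get_opening(),status.get_ft_force())
ctrl.move_straight([*PICK,.10],speed=.1); print(status.get_opening(),status.get_tcp_pos(),status.get_ft_force())
ctrl.reach([*H,.10],qb); ctrl.dwell(.3); print(status.get_tcp_pos(),status.get_t())
p,d,C=shot("wrist","eye1")
import pickle; pickle.dump((p,d,C),open("e.pkl","wb"))
print("eye px",proj(C,[*EYE,.036]),"cap",proj(C,[*CLIP,.047]),brass(p),"hooktip",proj(C,[*EYE,.083]))
E
```

```text
[-0.531   0.5108 -0.2107  0.8492  0.      2.779 ] [-0.1019  0.245  -0.3864  0.9394  0.      2.6819] [ 0.4823 -0.0493]
False [ 0.5239 -0.3077  0.0366]
-5.216561746623921e-07 [0.454  0.4406 0.1436]
5.90204965243441e-05 [ 0.523  -0.3072  0.0995] [-0.4011  0.0846 -0.4323]
[ 0.4826 -0.0502  0.0999] 11.2417
eye px (np.float64(321.94350988372383), np.float64(27.588172061364332)) cap (np.float64(321.6788770724642), np.float64(-24.02588839791059)) [] hooktip (np.float64(321.40845072960525), np.float64(7.86552127899256))
```

View pics/eye1.png

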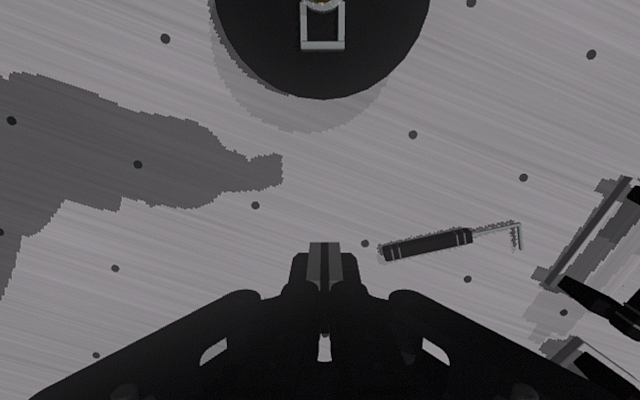

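The fingers closed to 0, so the grasp missed. I'll look at the pick now.

Run:
```python
from h import *
p,d,C=shot("scene"); s,_,Z=shot("side")
a=cv2.resize(p[240:360,180:320],(460,394)); b=cv2.resize(s[90:180,270:370],(330,297))
pre=cv2.imread("pics/pre.png")[:,:,::-1]
C0=cam("wrist",(np.array([*PICK,.11]),np.array(down(PY-np.pi/2)))); print("handle px in pre",proj(C0,[*PICK,.061]))
im=np.zeros((600,800,3),np.uint8); im[:394,:460]=a; im[:297,465:795]=b; im[300:,465:795]=cv2.resize(pre[:,150:500],(330,300))
cv2.imwrite("pics/chk.png",im[:,:,::-1])
```

```text
handle px in pre (np.float64(323.7976000471728), np.float64(208.24223713440017))
```

View pics/chk.png

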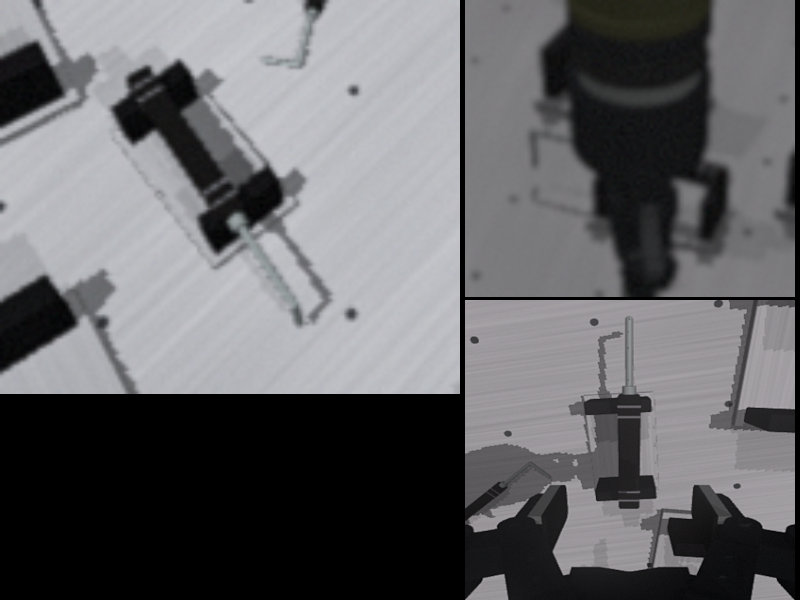

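Scene crop: the pick still lies on the rest, slid back along its axis, with its front handle end now level with the front support. So the fingers did squeeze it and it slipped out. I'll re-measure it and regrasp, recording the closing.

```bash
cat >> h.py <<'E'
def measure(P0,k=None):
    "pick handle centre and yaw from wrist depth"
    p,d,C=shot("wrist",k); f,cx,cy,W=C; v,uu=np.mgrid[0:400,0:640]
    P=W[:3,3]+np.stack([(uu-cx)/f,-(v-cy)/f,-np.ones(uu.shape)],-1)@W[:3,:3].T*d[...,None]
    roi=(P[...,2]>.0505)&(P[...,2]<.075)&(d>0)&(np.hypot(P[...,0]-P0[0]-.03,P[...,1]-P0[1])<.12)&(abs(P[...,1]-P0[1])<.05)
    n,l,s,c=cv2.connectedComponentsWithStats(roi.astype(np.uint8)); i=1+np.argmax(s[1:,4]); q=P[l==i]
    (c,wh,_)=cv2.minAreaRect(q[:,:2].astype(np.float32)); 
    e=np.linalg.svd(q[:,:2]-q[:,:2].mean(0),full_matrices=False)[2][0]; e*=np.sign(e[0])
    t=(q[:,:2]-q[:,:2].mean(0))@e; front=q[:,:2].mean(0)+e*t.max()
    return front-.1175*e, np.arctan2(e[1],e[0]), wh, np.median(q[:,2]), C, P
E
python3 - <<'E'
from h import *
np.set_printoptions(precision=4,suppress=True)
move_gripper(.06,80)
qa=down(PY-np.pi/2); ctrl.reach([*(PICK-[.005,0]),.11],qa)
c,y,wh,z,C,P=measure(PICK,"m2"); print(c,np.degrees(y),wh,z,status.get_t(),status.get_opening())
p=cv2.cvtColor(cv2.imread("pics/m2.png"),cv2.COLOR_BGR2RGB)
for px in [proj(C,[*c,.061])]:
    U,V=map(int,px); print(U,V,P[V,U-40:U+41:4,2],P[V,U-40:U+41:40])
E
```

```text
[ 0.5232 -0.3079] -9.612750707136295 (0.016199316829442978, 0.1715778410434723) 0.059814497080182966 13.0583 0.05992211120349355
324 201 [ 0.0078  0.0076  0.0068  0.0076  0.008   0.0072  0.0068  0.0073  0.0597
  0.0616  0.0613  0.0594  0.0603  0.0575  0.007   0.0074  0.007   0.0075
 -0.0019 -0.0009 -0.0011] [[ 0.5132 -0.2713  0.0078]
 [ 0.5235 -0.3074  0.0613]
 [ 0.4992 -0.3386 -0.0011]]
```

Run:
```python
from h import *
np.set_printoptions(precision=4,suppress=True)
P=np.array([.5232,-.3077]);qa=down(PY-np.pi/2); ctrl.reach([*P,.09],qa)
ctrl.move_straight([*P,.034],speed=.12)
print(status.get_tcp_pos(),status.get_opening(),status.get_ft_force(),status.get_t())
a=shot("wrist")[0]
for o in(.012,):
    move_gripper(o,90); print(o,status.get_opening(),status.get_ft_force(),status.get_t())
b=shot("wrist")[0]
cv2.imwrite("pics/g.png",np.vstack([a[100:400,120:520],b[100:400,120:520]])[:,:,::-1])
```

```text
[ 0.5236 -0.3078  0.0347] 0.05976397634894302 [ 0.5231 -0.2143 -0.4801] 13.925
0.012 0.012075351842768802 [0.1517 0.1383 0.1849] 14.4917
```

View pics/g.png

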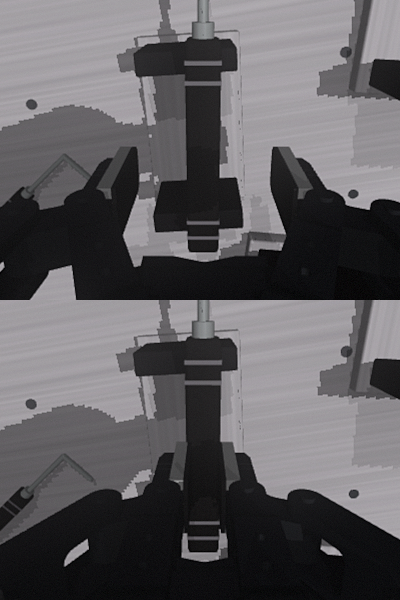

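The fingers straddle the handle, yet the reading is below the handle's 16 mm width. I'll check the depth of the fingertips against the handle.

Run:
```python
from h import *
np.set_printoptions(precision=3,suppress=True,linewidth=180)
p,d,C=shot("wrist"); f,cx,cy,W=C; c=eyes.calibration("wrist")
v,u_=np.mgrid[0:400,0:640]; cc=np.stack([(u_-cx)/f,-(v-cy)/f,-np.ones(u_.shape)],-1)*d[...,None]
T=cc@c["tool_from_camera"][:3,:3].T+c["tool_from_camera"][:3,3]
for r in (225,245,255,265,280,300,320):
    print(r,"x",T[r,290:365:6,0]*1000,"\n   z",T[r,290:365:6,2]*1000,"\n   y",T[r,290:365:6,1].mean()*1000)
print(status.get_joints(),status.get_effort())
move_gripper(0,90); print(status.get_opening(),status.get_ft_force(),status.get_t())
p,d,C=shot("wrist"); cv2.imwrite("pics/g2.png",np.hstack([cv2.resize(p[100:400,170:470],(400,400)),cv2.resize(shot("side")[0][90:190,270:370],(400,400))])[:,:,::-1])
```

```text
225 x [-20.795 -16.947 -13.256  -6.84   -4.123  -1.363   1.386   4.127   6.87   12.938  16.687  20.413  24.243] 
   z [ 27.103  26.027  26.604 -25.954 -25.16  -25.345 -26.034 -26.024 -25.985  26.504  26.588  26.424  27.176] 
   y -5.626200563246818
245 x [-21.193 -11.856  -9.141  -6.538  -4.184  -1.388   1.396   4.195   6.676   9.23   11.794  20.882  24.767] 
   z [ 27.179 -33.718 -34.748 -34.397 -25.952 -26.243 -26.715 -25.856 -32.78  -34.43  -35.19   27.493  27.959] 
   y -2.6749840576390507
255 x [-14.39  -10.986  -8.561  -6.085  -4.238  -1.404   1.407   4.243   6.689   8.67   11.113  14.509  17.008] 
   z [-35.933 -44.485 -44.063 -44.312 -25.636 -26.429 -26.082 -25.265 -33.73  -44.245 -44.443 -35.428 -36.506] 
   y -6.163424027151612
265 x [-13.46  -10.302  -8.069  -5.671  -4.259  -1.427   1.411   4.241   6.688   8.16   10.452  12.773  16.073] 
   z [-45.473 -53.062 -52.017 -53.327 -26.361 -26.069 -26.497 -26.626 -34.96  -53.132 -53.321 -53.15  -45.2  ] 
   y -4.629182387874525
280 x [-11.528  -9.348  -7.272  -5.39   -4.344  -1.455   1.427   4.302   6.666   0.485   9.693  11.742  13.671] 
   z [ -64.221  -64.893  -64.513  -60.236  -25.876  -26.168  -25.749  -26.211  -37.278 -169.973  -63.673  -64.417  -65.881] 
   y -6.834425237095917
300 x [-10.132  -8.286  -6.942  -5.349  -4.463  -1.493   1.443   4.382   7.32    7.586   8.562  10.38   12.261] 
   z [-78.281 -78.018 -70.917 -63.084 -25.19  -26.3   -25.573 -25.866 -25.918 -65.327 -78.463 -78.919 -78.739] 
   y 3.600677923942132
320 x [-8.21  -7.036 -7.032 -5.426 -4.524  0.485  1.457  4.446  7.476  7.704  9.06   8.766 10.433] 
   z [ -96.322  -92.649  -71.661  -63.772  -26.282 -169.973  -25.816  -26.185  -25.39   -65.593  -74.655  -95.208  -94.366] 
   y 1.0388493924848772
[-0.532  0.511 -0.211  0.849  0.     2.778] [ -0.001 -50.932  22.122   0.001   0.      0.   ]
0.0002518543177713475 [0.634 0.381 0.29 ] 14.8667
```

View pics/g2.png

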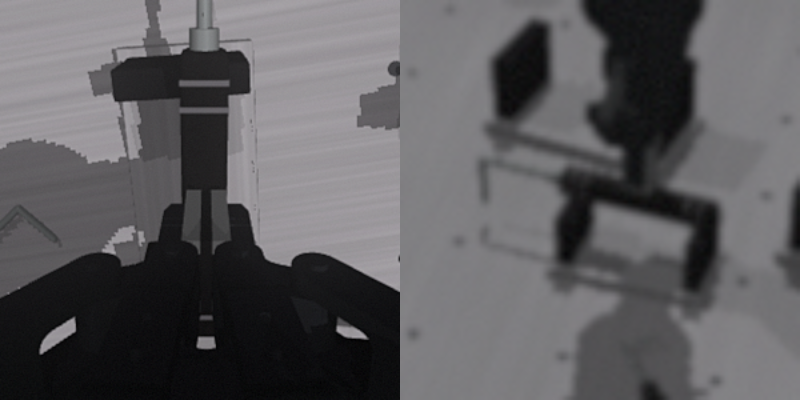

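Depth and the side view agree: the handle top is at tool z = -26 mm, while the lowest finger surface is near -33 mm. The real fingertips therefore end about 30 mm short of the reported TCP and closed above the handle. I'll measure where they are.

Run:
```python
from h import *
np.set_printoptions(precision=1,suppress=True,linewidth=180)
ctrl.move_straight([.5232,-.3077,.09],speed=.2)
p,d,C=shot("wrist"); f,cx,cy,W=C; c=eyes.calibration("wrist")
v,u_=np.mgrid[0:400,0:640]; cc=np.stack([(u_-cx)/f,-(v-cy)/f,-np.ones(u_.shape)],-1)*d[...,None]
T=(cc@c["tool_from_camera"][:3,:3].T+c["tool_from_camera"][:3,3])*1000
for col in (312,318,332,338):
    print(col,[(r,T[r,col,1].round(1),T[r,col,2].round(1)) for r in range(228,290,4)])
m=(abs(T[...,0])<12)&(T[...,2]>-75)&(T[...,2]<5)&(d>0); q=T[m]
for lo in range(-70,0,6):
    s=q[(q[:,2]>=lo)&(q[:,2]<lo+6)]
    if len(s)>5: print(lo,len(s),"x",s[:,0].min(),s[:,0].max(),"y",s[:,1].min(),np.percentile(s[:,1],50),s[:,1].max())
print(status.get_t())
```

```text
312 [(228, np.float64(7.2), np.float64(30.9)), (232, np.float64(10.1), np.float64(31.4)), (236, np.float64(12.7), np.float64(30.8)), (240, np.float64(15.2), np.float64(30.3)), (244, np.float64(-10.1), np.float64(-32.9)), (248, np.float64(-10.3), np.float64(-37.7)), (252, np.float64(-10.3), np.float64(-41.7)), (256, np.float64(-10.2), np.float64(-45.2)), (260, np.float64(-10.4), np.float64(-49.2)), (264, np.float64(-10.5), np.float64(-52.7)), (268, np.float64(-10.2), np.float64(-55.4)), (272, np.float64(-10.0), np.float64(-58.1)), (276, np.float64(-10.4), np.float64(-61.7)), (280, np.float64(-10.4), np.float64(-64.6)), (284, np.float64(-10.9), np.float64(-68.1)), (288, np.float64(-11.8), np.float64(-72.1))]
318 [(228, np.float64(7.4), np.float64(31.5)), (232, np.float64(10.0), np.float64(31.1)), (236, np.float64(12.8), np.float64(31.0)), (240, np.float64(15.3), np.float64(30.6)), (244, np.float64(-10.7), np.float64(-34.3)), (248, np.float64(-10.2), np.float64(-37.4)), (252, np.float64(-10.5), np.float64(-42.0)), (256, np.float64(-10.8), np.float64(-46.5)), (260, np.float64(-10.5), np.
[... 1826 characters left out ...]
87522 -5.417961371264594 11.660625139408646
-64 329 x -11.09397958801582 10.121739083572521 y -11.146813952123344 -10.206747845674949 12.087287867762086
-58 466 x -11.969063367774009 11.906659521239924 y -11.306029210160037 -9.898975756827337 -5.52220351966215
-52 404 x -11.870851201593968 11.953270733250493 y -11.157250582879884 -9.936712421955274 -5.209086830715956
-46 351 x -11.828274436554002 11.895289413033801 y -10.867592245320669 -9.888767574881697 -5.564948604101422
-40 320 x -11.928541773920086 11.943124055440778 y -11.04781906352311 -9.950142479177366 -5.497627812197758
-34 68 x -10.226225469784408 11.163408018685795 y -10.80530657743154 -10.177211915835434 -5.656205915877163
15.45
```

The fingertips really end about 32 mm behind the reported TCP, and sideways they are correct. Every wrist height measured through that TCP agrees with the bench, so I'll command the TCP 32 mm lower for the grasp.

```bash
cat >> h.py <<'E'
OFF=.051   # real grasp point is 51 mm behind the reported TCP (fingertips 32 mm short)
PICK=np.array([.5232,-.3077])
E
python3 - <<'E'
from h import *
np.set_printoptions(precision=4,suppress=True)
qa=down(PY-np.pi/2); qb=down(CY-np.pi/2); H=EYE-.115*u(CY)
print(inverse_kinematics([*H,.018],qb) is not None, inverse_kinematics([*(H-.05*u(CY)),.018],qb) is not None)
move_gripper(.05,80)
s=ctrl.move_straight([*PICK,.002],speed=.12,f_stop=8); print(s,status.get_tcp_pos(),status.get_ft_force())
if not s:
    move_gripper(0,90); print(status.get_opening(),status.get_t())
    if status.get_opening()>.01:
        ctrl.move_straight([*PICK,.06],speed=.12); print(status.get_opening(),status.get_tcp_pos(),status.get_ft_force())
        ctrl.reach([*H,.06],qb); ctrl.dwell(.2); print(status.get_tcp_pos(),status.get_opening(),status.get_t())
        p,d,C=shot("wrist","e1"); q,_,S=shot("scene"); r,_,Z=shot("side")
        print("eye px",proj(C,[*EYE,.036]),"hook tip",proj(C,[*EYE,.075]), proj(S,[*EYE,.075]),proj(Z,[*EYE,.075]),status.get_joints())
        im=np.zeros((600,800,3),np.uint8); im[:300,:800]=cv2.resize(p[0:150,120:520],(800,300))
        im[300:,:400]=cv2.resize(q[150:270,280:440],(400,300)); im[300:,400:]=cv2.resize(r[150:270,200:360],(400,300))
        cv2.imwrite("pics/e1c.png",im[:,:,::-1])
E
```

```text
True True
False [ 0.5238 -0.3081  0.0027] [-0.1625 -0.443   0.6258]
0.014640383649557462 17.275
0.01458611144766594 [ 0.5227 -0.3074  0.0594] [-0.4132 -0.8038 -0.6515]
[ 0.483  -0.0505  0.06  ] 0.01414234288652804 19.1333
eye px (np.float64(320.54118919094145), np.float64(11.969274382052475)) hook tip (np.float64(319.6415523376361), np.float64(-12.388687967774189)) (np.float64(362.82649017615637), np.float64(202.85466571729768)) (np.float64(268.7604698306701), np.float64(209.096439767034)) [-0.1033  0.3033 -0.482   0.7854 -0.      2.6819]
```

View pics/e1c.png

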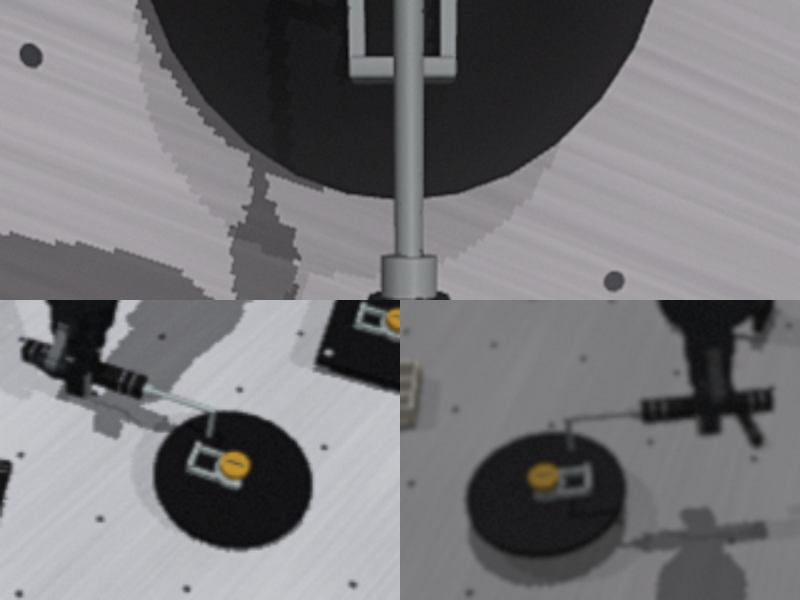

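The pick is held and the rod is centred over the eye. The tip appears at (364,204) in scene and (269,209) in side, against predictions of (363,203) and (269,209). Next I lower it into the eye and pull.

Run:
```python
from h import *
np.set_printoptions(precision=4,suppress=True)
H=EYE-.115*u(CY)
s=ctrl.move_straight([*H,.0185],speed=.08,f_stop=7); print(s,status.get_tcp_pos(),status.get_ft_force(),status.get_t())
if not s or status.get_tcp_pos()[2]<.022:
    for k in (.010,.018,.041):
        ctrl.move_straight([*(H-k*u(CY)),.0185],speed=.05); print(k,status.get_tcp_pos(),status.get_ft_force(),status.get_opening(),status.get_t())
    a=shot("scene")[0]; b=shot("side")[0]
    cs=brass(a); print(status.get_t())
    cv2.imwrite("pics/pull.png",np.hstack([cv2.resize(a[150:270,280:440],(400,300)),cv2.resize(b[150:270,200:360],(400,300))])[:,:,::-1])
```

```text
False [ 0.4824 -0.0494  0.0186] [-0.0584  0.253  -0.7887] 19.95
0.01 [ 0.475  -0.0528  0.0195] [ 4.6963  1.7103 -1.5152] 0.01470353927618086 20.3
0.018 [ 0.4702 -0.0552  0.02  ] [ 7.465   3.3176 -2.2088] 0.014711626229947532 20.6083
0.041 [ 0.4432 -0.0639  0.0184] [ 0.168  -0.1792 -0.6013] 0.014548166411483536 21.2167
21.3167
```

View pics/pull.png

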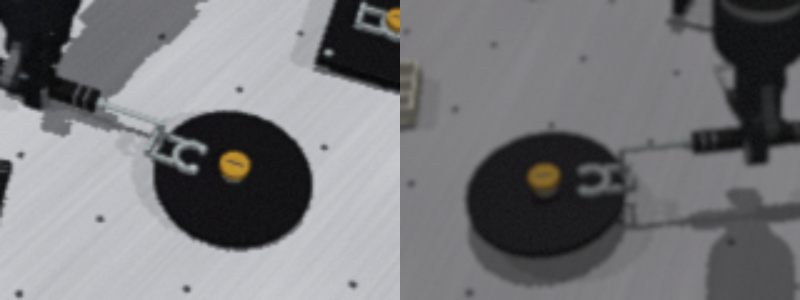

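The ring is off the post and lies flat, with the C clear of the cap at (235,160) in scene. Next I ease the hook off the bar, lift it out and carry the pick back.

Run:
```python
from h import *
np.set_printoptions(precision=4,suppress=True)
qa=down(PY-np.pi/2); H=EYE-.115*u(CY)-.041*u(CY)
ctrl.move_straight([*(H+.004*u(CY)),.0185],speed=.05)
ctrl.move_straight([*(H+.004*u(CY)),.075],speed=.12)
ctrl.reach([*PICK,.06],qa); ctrl.dwell(.2); print(status.get_tcp_pos(),status.get_opening(),status.get_t())
p,d,C=shot("wrist","ret"); f,cx,cy,W=C; c=eyes.calibration("wrist")
v,u_=np.mgrid[0:400,0:640]; cc=np.stack([(u_-cx)/f,-(v-cy)/f,-np.ones(u_.shape)],-1)*d[...,None]
T=(cc@c["tool_from_camera"][:3,:3].T+c["tool_from_camera"][:3,3])*1000
for a,b,n in((-55,-14,"handle"),(-125,-72,"rod")):
    m=(abs(T[...,0])<10)&(T[...,1]>a)&(T[...,1]<b)&(T[...,2]<-38)&(d>0)&(T[...,2]>-80)
    q=T[m]; 
    if len(q)>20: print(n,len(q),"x",np.polyfit(q[:,1],q[:,0],1),"z(y)",np.polyfit(q[:,1],q[:,2],1),q.mean(0),q[:,1].min(),q[:,1].max())
# ring in scene: bright blobs on the stage
s,D,S=shot("scene","sc2"); 
print([(c,a,onplane(S,*c,.047)) for c,a in brass(s) if c[1]>100])
h=cv2.cvtColor(s,cv2.COLOR_RGB2GRAY); m=np.zeros_like(h); cen=proj(S,[*CLIP,.03]); cv2.circle(m,tuple(int(x) for x in cen),34,255,-1)
m=((h>70)&(m>0)).astype(np.uint8)
n,l,st,ct=cv2.connectedComponentsWithStats(m)
for i in range(1,n):
    if st[i,4]>15: print(st[i],ct[i],onplane(S,*ct[i],.034)-[*CLIP,0])
```

```text
[ 0.5232 -0.306   0.0603] 0.014271904120930599 23.3917
handle 5026 x [0.0005 0.6774] z(y) [ -0.0188 -57.365 ] [  0.6593 -35.7949 -56.6916] -54.98807567549439 -14.010958889071757
rod 1475 x [0.0009 0.7756] z(y) [ -0.007  -51.4643] [  0.6926 -87.5449 -50.8523] -102.016267886007 -72.10119385796285
[(array([439.7849, 157.4731]), np.int32(93), array([0.6298, 0.2409, 0.047 ])), (array([373.3607, 215.5164]), np.int32(122), array([ 0.6172, -0.0021,  0.047 ]))]
[ 337  184   69   69 1084] [364.6375 208.2703] [-0.0266  0.0082  0.034 ]
[368 210  12  13 123] [373.4472 215.9593] [0.0004 0.0054 0.034 ]
```

The pick is held level (about 1° of pitch) with its centre 49 mm behind the TCP. I'll set it down, release, withdraw and check.

Run:
```python
from h import *
np.set_printoptions(precision=4,suppress=True)
s=ctrl.move_straight([*PICK,.015],speed=.12)
s=ctrl.move_straight([*PICK,.0025],speed=.03,f_stop=5); print(s,status.get_tcp_pos(),status.get_ft_force())
move_gripper(.05,20); ctrl.move_straight([*PICK,.11],speed=.15); ctrl.dwell(.2)
c,y,wh,z,C,P=measure(PICK,"fin"); print("pick",c,np.degrees(y),wh,z,status.get_t())
q=down(CY+np.pi/2); ctrl.reach([.57,-.015,.22],q); ctrl.dwell(.2)
p,d,C=shot("wrist","finr"); f,cx,cy,W=C
print("caps",[onplane(C,*c,.047) for c,a in brass(p)])
v,u_=np.mgrid[0:400,0:640]; P=W[:3,3]+np.stack([(u_-cx)/f,-(v-cy)/f,-np.ones(u_.shape)],-1)@W[:3,:3].T*d[...,None]
g=cv2.cvtColor(p,cv2.COLOR_RGB2GRAY); h=cv2.cvtColor(p,cv2.COLOR_RGB2HSV)
m=((g>65)&(h[...,1]<90)&(P[...,2]>.02)&(np.hypot(P[...,0]-CLIP[0],P[...,1]-CLIP[1])<.085)&(d>0)).astype(np.uint8)
n,l,st,ct=cv2.connectedComponentsWithStats(m)
for i in range(1,n):
    if st[i,4]>40:
        Q=P[l==i]; e=Q[:,:2]-CLIP; t=e@-u(CY); w=e@np.array([-np.sin(CY),np.cos(CY)])
        print(st[i],"along -x",t.min(),t.max(),"lat",w.min(),w.max(),"z pct",np.percentile(Q[:,2],[5,50,95]))
        A=np.c_[Q[:,:2],np.ones(len(Q))]; 
print(status.get_t())
```

```text
True [ 0.5235 -0.3079  0.0031] [-0.2506 -0.1448  4.6482]
pick [ 0.5223 -0.3084] -9.695865975729824 (0.016125276684761047, 0.17184744775295258) 0.059810878975994464 26.0083
caps [array([ 0.6138, -0.0005,  0.047 ]), array([0.6252, 0.24  , 0.047 ])]
[308 141  31  47 659] along -x 0.02756290028056443 0.07715457515077542 lat -0.016884684459385922 0.015914225844369193 z pct [0.0296 0.0354 0.0405]
[333 240  42  26  53] along -x -0.06964591496428119 -0.03714141441103669 lat 0.011389913067867215 0.05878777249801997 z pct [0.0281 0.0291 0.03  ]
[235 247  27  36 317] along -x 0.05651611670311274 0.0582927445772658 lat -0.030604644841706358 -0.025710864892263464 z pct [0.2583 0.2708 0.2821]
[260 264  11  59  59] along -x 0.03518443000492699 0.04630155331547539 lat -0.0240531372522608 -0.02353601309688519 z pct [0.2506 0.2596 0.2766]
[233 283  15  12  74] along -x 0.05378049855104178 0.05788808085672325 lat -0.030245493335889335 -0.025474373981213164 z pct [0.287  0.2877 0.2886]
[402 285  12  11  74] along -x 0.05360345849549392 0.05802857121188571 lat 0.02753719900587505 0.0313958106862905 z pct [0.287  0.2878 0.289 ]
28.925
```

Checks are consistent: the ring moved about 38 mm and lies flat with its top at 0.035. The pick is back within 1 mm of its start, and the other clip's cap hasn't moved.

Run:
```python
from h import *
sign_off(); print(status.get_t())
```

```text
the job is handed in; nothing more can be done
the job is handed in; nothing more can be done
```

The ring is off its post and lying on top of the round stage, the pick is back on its rest, and I handed the job in at about 29 s.

**First grasp missed:** the fingers closed above the handle without touching the pick. Depth readings showed the real fingertips end about 32 mm behind the reported TCP. I commanded the TCP that much lower, and the second grasp held. The opening read 14.6 mm on the 16 mm handle, so that reading is a little low.

**Pull:** I lowered the hook into the eye and drew the ring along its own -x. The wrist force read about 8 N at the last point before the ring came off. Only the hook touched the ring; the fingers were on the handle throughout.

**Last checks:**
- **Ring:** its centre is about 38 mm from where it started. It lies flat, with its top at about 35 mm and the end bar at about 40 mm. The end bar overhangs the stage edge by about 7 mm.
- **Pick:** it lies at (0.522, -0.308), yaw -9.7°, within 1 mm of where it started. That is about 5 mm and 3° off the rest's own centre and direction, inside the limits.
- **Other ring:** I did not measure this ring directly at the end. The cap over it reads within 2 mm of before, and the arm never worked near it.
- **Robot:** it ended clear, with the reported TCP 0.22 m above the bench.

I had used all 12 picture views before laying the pick down, so these last checks are from numbers, not viewed pictures.

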